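# Check the filter of the fume absorber against the light

### The job

Check the fume absorber's filter: swing its carry handle back off the flap until it clicks home at the end of its travel, lift the blue flap until it stands upright, and draw the filter cassette up out of its slot by the yellow tab. Then hold the filter still and upright in front of the lit face of the light panel, face-on to it, centred on it and about a hand's width (10 cm) away, touching nothing but the gripper. Finish while still holding it there, with the handle clicked back and the flap open, and leave the other things on the bench where they are.

Things in the scene. Friction and masses are not known exactly. Their poses are not given: they have to be found in the camera images.
- unit: Bench fume absorber: fixed white box 220 (x) x 240 (y) x 170 (z) mm, blue flap on top, round black inlet in front, U-shaped carry handle. Origin on the bench, 105 mm behind its front face, 115 mm ahead of its rear face, midway across; -x points out of the front, z up. Under the flap is an open well (x -95 to +40, y +-95 mm) with walls to z 170 and a grey deck at z 112 mm.
- handle (a joint): Carry handle, rad about the unit's +y axis: 0 lying forward across the flap (blocks it), grows as it swings up and back, 1.5 at its rear stop. Stiff pivot: stays where left. A sprung detent resists from about 1.02 to 1.3 (push of about 4 N at the bar); from about 1.35 on it snaps by itself to the stop and is held there.
- handle_grip (a point): Middle of the handle's bar: round black rubber grip 20 mm thick, 140 mm long, along the unit's y, its centre 30 mm above the flap when the handle is at 0. Moves and turns with the handle, 97 mm from handle_pivot; at 0 it lies 80 mm ahead of (-x) and 55 mm above the pivot. The arms stand at y +-131 mm, outside the box.
- handle_pivot (a point): Point on the handle's hinge axis (along the unit's y), midway across the unit, at unit x +80, z 150 mm. Axes as the unit's.
- flap (a joint): Flap angle in rad about the unit's +y axis: 0 shut, 1.57 upright, 1.9 fully back at its stop. A stiff friction hinge: it stays at any angle it is left; lifting it takes about 3 N at the pull.
- flap_pull (a point): Middle of the steel bow pull on the flap: round bar 9 mm thick along the unit's y, 63 mm clear between its posts, centre 35 mm above the flap's face. The flap is a blue plate 140 (x) x 186 (y) x 5 mm; shut, the bar lies 115 mm ahead of (-x) and 37.5 mm above flap_hinge, 25 mm from the flap's free front edge. Moves and turns with the flap.
- flap_hinge (a point): Point on the flap's hinge axis (along the unit's y), midway across, at unit x +40, z 172.5 mm, at the flap's rear edge. Axes as the unit's.
- filter: Loose filter cassette, about 0.16 kg, hidden under the flap: white frame 16 (x, thickness) x 140 (y) x 100 (z) mm, dark mesh on both (like) faces, yellow pull tab 12 x 50 x 38 (z) mm in the middle of its upper edge. Origin at the middle of its lower edge, x normal to the face, z up. In the slot its axes agree with the unit's and the origin is at unit x -30, y 0, z 20 mm.
- filter_tab (a point): Middle of the top of the yellow tab, 138 mm above the filter's origin.
- filter_center (a point): Centre of the filter's frame, 50 mm above the filter's origin.
- light: LED light panel on a fixed, weighted foot: a black panel 18 thick x 180 wide x 120 mm high, from 90 to 210 mm above the bench, with a white lit face on its -x side; round foot of 50 mm radius. Origin on the bench under the panel; -x points out of the lit face, z up.
- light_face (a point): Centre of the lit face, 150 mm above the bench. Axes as the light's: -x points away from the lit face.
- board: Green circuit board 150 x 90 mm, up to 14 mm high, lying on the bench (bystander). Origin at the middle of its underside.
- spool: Red wire spool standing on end, 60 mm across and 50 mm high (bystander). Origin at the middle of its underside.
- meter: Red and black multimeter lying on its back, 90 x 180 x 46 mm (bystander). Origin at the middle of its underside.
- driver: Screwdriver with a red handle, 160 mm long, lying on the bench (bystander). Origin under its middle, x along it.
- slot (a point): Middle of the filter slot's mouth in the grey deck, under the flap: at unit x -30, y 0, z 112 mm. Axes as the unit's. The slot is 20 (x) x 144 (y) mm, its floor 92 mm lower.

How it is judged:
By the outcome, as a careful person would: the job done as asked, in the order asked, and still so for the second after the job is handed in, while the arm keeps its last pose, push and grip.
It also fails if it takes over 67 s, if anything falls off the work surface, if the arm or the gripper's body presses on something with over 40 N, if the wrist force passes 120 N, or if a joint passes its speed limit or range.

### The arm

A 7-joint arm with a two-finger parallel gripper is mounted at the origin on the work surface. World frame = base frame: x ahead of the robot, y to its left, z up, the work surface at z = 0. Lengths are in m, angles in rad, forces in N, time in s.
With the tool pointing down it reaches from about 0.4 to 0.85 m from the base axis. Payload 10.4 kg.
Tool frame: the origin (TCP) lies between the finger pads; the fingertips stand 22 mm ahead of it and the grasp point (between the pads) lies 3 mm ahead of it; z points along the fingers, y is the line along which they close (so a half turn about z gives the same grasp; the last joint's range is limited). The gripper opens to 85 mm and grips with 20 to 120 N. Pads are 22 mm wide; open, the fingers measure 114 mm over their backs; the gripper's body (76 mm by 85 mm) begins 54 mm behind the grasp point. The pads swing forward as they close: fully open they stand 13 mm farther back than shut.
Start: joints at [-1.185, 0.332, -0.065, 1.46, 0.022, 1.35, -0.088], TCP at [0.248, 0.574, 0.221] pointing down, gripper open.
Joint ranges: [-2.6, 2.6], [-0.5, 2.12], [-1.47, 1.34], [0.16, 2.42], [-1.27, 4.41], [0.06, 2.06], [-2.6, 2.6]. Speed limits (rad/s): [2.22, 2.22, 2.79, 2.79, 3.14, 3.14, 3.14].

### API

Orientations are given as a unit quaternion [x, y, z, w].
In Python, from workcell import manip, camera, ticket, boxes_of, outline_of gives the robot as it stands.
- The arm moves only by the tool carry_out, never from a script. Its argument "deltas" is a list of rows, each a list of 5 numbers: the shift along the tool's x, y, z as a fraction of full scale, then the turn about the tool's z as a fraction of full scale, then the opening, from -1 (shut) to 1 (fully open), so that 0 is half open. In form: [[tx, ty, tz, spin, gripper], ...]. A call has 1 to 20 rows; each row is the pose to reach, as a shift and turn from the pose commanded when the call began, along the tool's axes at that moment; what a row does not reach only later rows make up. Full scale, the value 1, is 150 mm for a shift and 30 degrees for a turn. A row lasts 1/8 s, in which the tool goes at most 62.5 mm and 10.7 degrees, less where a joint would pass 70% of its speed; a pose out of reach is approached as far as the arm can. A call with a number of a shift or a turn outside -1 to 1 is refused whole. A call with a gripper value outside its range is refused whole. The fingers move at their own pace and stop on an object; "force" is the grip in N (left out, the last holds). Time passes only in rows, so rows that repeat a pose let the fingers close. It gives the time, the measured TCP pose, the force, the opening and the grip force at its end, in the units of the state.
- manip.get_obs(): the state, without advancing time (a new reading comes with each control period).
- camera(name): name is "side" or "top"; returns a dict with "img" (480x640x3 uint8, red, green, blue), "depth" (480x640 float32, m along the optical axis (not along the pixel's ray), 0 where there is no reading), "vertical_fov" (degrees; the focal length in pixels is half the picture's height over the tangent of half this angle, whatever the lens; pixels are square), "cx", "cy" (the principal point, pixels), "k1" (the pictures are not rectified: a ray, as slopes to the right and down, at radius r is drawn at 1 + k1 r^2 times it, then the intrinsics apply), "R" (3x3) and "t" (3): a world point X has camera coordinates R X + t. Camera axes: x right, y down, z forward; pixel columns grow to the right and rows downward; lengths in m; the calibration is good to about 2 mm. A picture is of the moment at which its call begins.
- ticket.hand_in(): hands the job in; it is judged then, once.
Trained networks look in a picture, given as the dict that the camera call returned (one of the last four; its "shot" number tells which), for a name from the list of things; names that differ only in an ending like _2 or _b are one class to them, and where a whole thing is asked for, a point or a joint stands for the part that bears it (a point fixed in the world has none). Each returns a list of dicts, best first, with "conf" (0 to 1); they miss things now and then, are a little off and sometimes report something else, mostly with a low value. They report only what shows in the picture. A call takes as long as a camera call.
- boxes_of(query, picture): "position" ([x, y, z] in m, in world coordinates, good to about 4 mm: the middle of the surface that is visible of it).
- outline_of(query, picture): "region" (480x640 bool, what is visible of it).
The state is a dict: "clock": time; "joint_pos": joint angles; "joint_velocities": joint speeds; "tau": joint torques, N m; "position": TCP position; "ee_rot": TCP orientation; "ft_force": force on the tool from outside, world axes, zero at the start; "torque": the same for the moment, N m; "grip_width": opening from 0.0 (shut) to 1.0 (fully open); "grasp_force": force on a finger pad.
Only numpy, scipy, OpenCV 4.12 (cv2) and the standard library are available. Lean on these libraries where they do the work, as an engineer would, in place of code of your own. Each camera call takes 0.05 s, during which the arm holds its last target. There are 200 camera calls.

## Working session

There is one attempt and no reset: what is moved stays moved. The work goes in short steps, Python scripts to look and compute and a tool call to move; the robot and the scene stay as the last step left them, time stands still between calls to the robot, and variables do not carry over. Pictures are saved under pics/ and viewed, at most 10 in all, crops included, and the job is handed in when it is done.

Besides the shell and the picture viewer there is one more tool, called after "Call:" in YAML: its name, and indented under it one key for each argument. carry_out: Moves the arm, as the interface text tells. Its arguments: {"type":"object","properties":{"deltas":{"type":"array","items":{"type":"array","items":{"type":"number"}}},"force":{"type":"number"}},"required":["deltas"]}

```bash
mkdir -p pics; cat > h.py <<'E'
import numpy as np, cv2
from workcell import manip, camera, ticket, boxes_of, outline_of
def K(p):
    f=240/np.tan(np.radians(p["vertical_fov"])/2)
    return np.array([[f,0,p["cx"]],[0,f,p["cy"]],[0,0,1.]]),np.array([p["k1"],0,0,0,0.])
def world(p,uv,d=None):
    uv=np.atleast_2d(np.array(uv,float)); k,D=K(p)
    n=cv2.undistortPoints(uv.reshape(-1,1,2),k,D)[:,0]
    z=p["depth"][uv[:,1].astype(int),uv[:,0].astype(int)] if d is None else d
    c=np.c_[n,np.ones(len(n))]*z[:,None]
    return (c-p["t"])@p["R"]
def mask_pts(p,m):
    v,u=np.nonzero(m&(p["depth"]>0)); return world(p,np.c_[u,v])
def proj(p,X):
    k,D=K(p); return cv2.projectPoints(np.atleast_2d(np.array(X,float)),cv2.Rodrigues(p["R"])[0],p["t"],k,D)[0][:,0]
def save(p,n): cv2.imwrite("pics/"+n,p["img"][:,:,::-1])
E
python3 - <<'E'
from h import *
np.set_printoptions(precision=3,suppress=True)
o=manip.get_obs();print(o)
S=camera("side");T=camera("top")
cv2.imwrite("pics/a.png",cv2.resize(np.hstack([S["img"],T["img"]])[:,:,::-1],(800,300),interpolation=cv2.INTER_AREA))
save(S,"s.png");save(T,"t.png")
for n,p in(("side",S),("top",T)):
    print(n,-p["R"].T@p["t"],p["R"][2],p["vertical_fov"],p["k1"])
    for q in["unit","handle_grip","flap_pull","flap","filter","light","light_face","board","spool","meter","driver"]:
        print(q,[(b["position"],round(b["conf"],2)) for b in boxes_of(q,p)[:2]])
E
```

```text
{'clock': 0.0, 'joint_pos': array([-1.185,  0.333, -0.065,  1.461,  0.022,  1.35 , -0.088]), 'joint_velocities': array([ 0.001, -0.002,  0.001,  0.   , -0.002, -0.   ,  0.001]), 'tau': array([  0.   , -62.546,   0.049, -39.159,   0.016,   0.01 ,  -0.   ]), 'position': array([0.248, 0.573, 0.22 ]), 'ee_rot': array([ 0.203,  0.979, -0.001, -0.   ]), 'ft_force': array([0.831, 0.594, 0.277]), 'torque': array([ 0.015,  0.013, -0.016]), 'grasp_force': 0.0, 'grip_width': 1.00152975736029}
side [ 0.299 -0.873  1.018] [ 0.198  0.697 -0.689] 42.40135584233491 0.06294958603783915
unit [([0.5013, 0.0849, 0.1687], 0.68), ([0.438, -0.3348, 0.1405], 0.27)]
handle_grip [([0.4924, 0.1571, 0.2136], 0.77)]
flap_pull [([0.5175, 0.1097, 0.1759], 0.62)]
flap [([0.5202, 0.1093, 0.1721], 0.76)]
filter [([0.5378, -0.0811, 0.002], 0.56)]
light [([0.4407, -0.3315, 0.1376], 0.61)]
light_face [([0.4348, -0.3321, 0.1438], 0.7)]
board [([0.5379, -0.0843, -0.0], 0.97)]
spool [([0.755, -0.0308, 0.053], 0.89)]
meter [([0.7223, -0.2231, 0.0385], 0.76)]
driver [([0.3556, -0.1581, 0.0243], 0.58)]
top [ 0.485 -0.003  1.141] [ 0.082 -0.015 -0.997] 55.124176595913234 0.027754327362484787
unit [([0.5114, 0.1615, 0.1753], 0.68), ([0.4487, -0.307, 0.1678], 0.37)]
handle_grip [([0.5177, 0.169, 0.2145], 0.93)]
flap_pull [([0.5221, 0.1213, 0.174], 0.96)]
flap [([0.5182, 0.1196, 0.1755], 0.94), ([0.45, -0.308, 0.1738], 0.17)]
filter []
light [([0.4445, -0.3069, 0.1652], 0.82)]
light_face [([0.4474, -0.3062, 0.1735], 0.84)]
board [([0.5105, 0.1615, 0.174], 0.7), ([0.536, -0.0738, 0.0043], 0.56)]
spool [([0.758, -0.0202, 0.0474], 0.72), ([0.5205, 0.1665, 0.2132], 0.38)]
meter [([0.728, -0.1972, 0.0365], 0.91)]
driver [([0.3559, -0.142, 0.0237], 0.88), ([0.5171, 0.1658, 0.2182], 0.47)]
```

View pics/s.png

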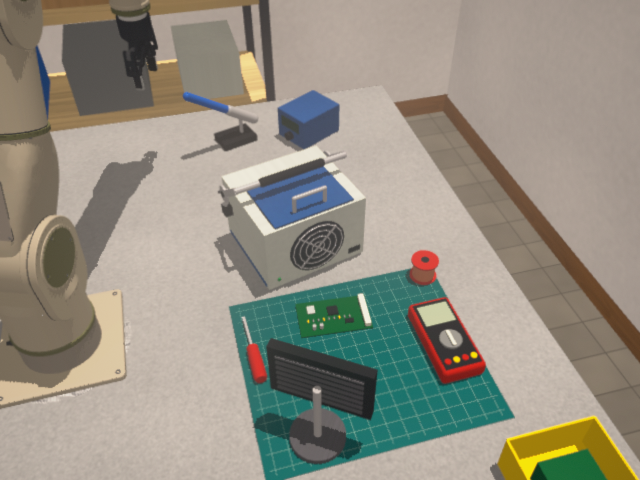

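View pics/t.png

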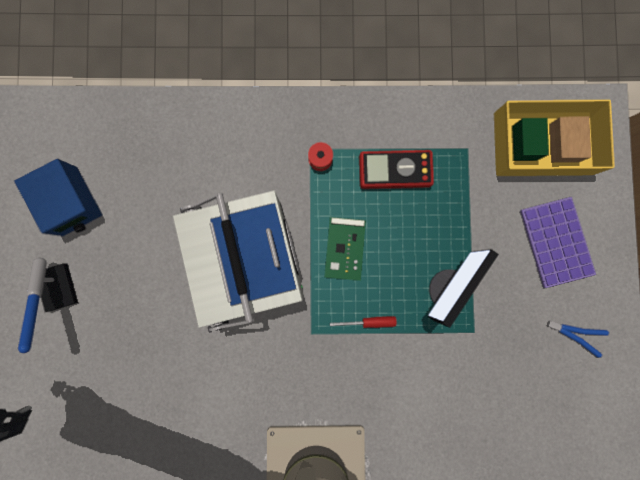

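The side picture shows the unit with the handle forward over the blue flap, the bar at about (290,177) and the pull at about (310,197). The panel, at about (320,380), shows its back to this camera. In the top picture the unit's front points right (world -y), the handle bar runs (222,200) to (250,318), and the panel strip runs (432,320) to (490,250) with its lit side facing up-left. Next I fit the poses.

```bash
python3 - <<'E'
from h import *
np.set_printoptions(precision=4,suppress=True)
S=camera("side");T=camera("top")
def rect(P):
    r=cv2.minAreaRect((P[:,:2]*1000).astype(np.float32)); return r
for n,p in(("side",S),("top",T)):
    for q,lo,hi in(("flap",.165,.185),("unit",.16,.18),("handle_grip",.2,.235),("flap_pull",.2,.225)):
        r=outline_of(q,p)
        if not r: continue
        P=mask_pts(p,r[0]["region"]); P=P[(P[:,2]>lo)&(P[:,2]<hi)]
        if len(P)<20: print(n,q,"few");continue
        print(n,q,len(P),"zmed %.4f"%np.median(P[:,2]),"mean",P.mean(0),rect(P))
# whole unit top: all points at z .165-.18 near the unit
P=mask_pts(T,np.ones((480,640),bool));img=T["img"].reshape(-1,3)
Q=P[(abs(P[:,2]-.171)<.008)&(P[:,1]>-.0)&(P[:,1]<.35)&(P[:,0]>.3)]
print("top face",len(Q),Q.mean(0),rect(Q))
# light
L=P[(P[:,2]>.085)&(P[:,2]<.203)&(np.hypot(P[:,0]-.45,P[:,1]+.31)<.13)]
c=L.mean(0);u,s,v=np.linalg.svd(L-c,full_matrices=False);print("light face pts",len(L),c,v[2],s,L.min(0),L.max(0))
L=P[(P[:,2]>.2)&(P[:,2]<.22)&(np.hypot(P[:,0]-.45,P[:,1]+.31)<.13)]
print("light top",len(L),L.mean(0),rect(L))
P=mask_pts(S,np.ones((480,640),bool))
L=P[(P[:,2]>.095)&(P[:,2]<.205)&(np.hypot(P[:,0]-.45,P[:,1]+.31)<.13)]
c=L.mean(0);u,s,v=np.linalg.svd(L-c,full_matrices=False);print("light back",len(L),c,v[2],s,L.min(0),L.max(0))
E
```

```text
side flap 3348 zmed 0.1732 mean [0.5175 0.1165 0.1732] ((523.09619140625, 123.3941650390625), (192.3892364501953, 141.2579345703125), 13.68871784210205)
side unit 6297 zmed 0.1710 mean [0.5079 0.1401 0.1706] ((511.4098205566406, 158.67361450195312), (268.1466064453125, 227.1630859375), 13.649802207946777)
side handle_grip 981 zmed 0.2135 mean [0.5064 0.1527 0.2129] ((511.43316650390625, 162.47157287597656), (267.7419738769531, 36.170509338378906), 13.274188041687012)
side flap_pull 203 zmed 0.2099 mean [0.528  0.089  0.2091] ((524.6085815429688, 115.04092407226562), (133.405517578125, 81.30418395996094), 16.31146240234375)
top flap 5072 zmed 0.1756 mean [0.522  0.1238 0.1756] ((522.5438842773438, 129.21957397460938), (187.97256469726562, 149.3946990966797), 14.049092292785645)
top unit 10812 zmed 0.1727 mean [0.5125 0.1629 0.1729] ((514.447998046875, 161.95985412597656), (268.4584045410156, 219.69630432128906), 13.863729476928711)
top handle_grip 1224 zmed 0.2179 mean [0.5134 0.1604 0.2174] ((512.5806884765625, 168.19937133789062), (268.49298095703125, 36.5114860534668), 14.506534576416016)
top flap_pull 228 zmed 0.2143 mean [0.5342 0.1037 0.214 ] ((534.6697998046875, 128.11819458007812), (137.01210021972656, 93.05048370361328), 13.829566955566406)
top face 10690 [0.5121 0.1634 0.1728] ((514.423828125, 162.05776977539062), (268.4584045410156, 219.8979949951172), 13.863729476928711)
light face pts 1150 [ 0.4506 -0.3054  0.1514] [-0.5723 -0.82    0.0032] [1.795  1.0555 0.0588] [ 0.37  -0.361  0.092] [ 0.5265 -0.2548  0.2028]
light top 992 [ 0.4482 -0.3135  0.2101] ((448.75103759765625, -315.1761474609375), (21.447120666503906, 179.93881225585938), 54.81342697143555)
light back 4123 [ 0.4442 -0.3276  0.1539] [ 0.5719  0.82   -0.0248] [3.3444 2.0001 0.2526] [ 0.3681 -0.3768  0.095 ] [ 0.5248 -0.2698  0.205 ]
```

```bash
cat >> h.py <<'E'
from scipy.spatial.transform import Rotation as Ro
O=np.array([.5156,.1572,0]);UX=np.array([-.2395,.9709,0]);UY=np.array([-.9709,-.2395,0])
UYAW=103.86
def unit(x,y,z): return O+UX*x+UY*y+np.array([0,0,z])
def go(pts,yaw=None):
    """pts: world targets of the GRASP point; print tool-frame fractions"""
    o=manip.get_obs();R=Ro.from_quat(o["ee_rot"]).as_matrix()
    a=np.degrees(np.arctan2(R[1,1],R[0,1]))
    s=0 if yaw is None else -((yaw-a+90)%180-90)/30
    print("clock %.2f"%o["clock"],"tcp",o["position"].round(4),"yaw %.2f"%a,"grip %.3f %.1f"%(o["grip_width"],o["grasp_force"]),"F",o["ft_force"].round(1),"q",o["joint_pos"].round(2),"spin %.3f"%s)
    for p in np.atleast_2d(pts): print((R.T@(p+[0,0,.003]-o["position"])/.15).round(3))
E
python3 - <<'E'
from h import *
t=unit(0,0,.30);s=np.array([.248,.573,.297])
go([s+(t-s)*f for f in (0,.25,.5,1)],UYAW)
E
```

```text
clock 1.70 tcp [0.2484 0.5735 0.2211] yaw 66.58 grip 1.001 0.0 F [-0.2  0.3  0.2] q [-1.18  0.33 -0.06  1.46  0.02  1.35 -0.09] spin -1.243
[ 0.001 -0.004 -0.526]
[-0.683 -0.463 -0.531]
[-1.368 -0.922 -0.536]
[-2.738 -1.839 -0.546]
```

Call:
carry_out:
  deltas:
    - [0,0,-0.4,0,0.2]
    - [-0.2,-0.13,-0.53,-0.3,0.2]
    - [-0.5,-0.34,-0.53,-0.6,0.2]
    - [-0.75,-0.5,-0.53,-0.9,0.2]
    - [-0.95,-0.64,-0.53,-1,0.2]

```text
clock: 2.33
position: [0.3422, 0.4271, 0.3009]
ee_rot: [-0.058, 0.998, 0.0, 0.0]
ft_force: [-0.4, -0.1, -0.1]
grip_width: 0.595
grasp_force: 0.0
```

```bash
python3 -c "
from h import *
t=unit(0,0,.30);s=manip.get_obs()['position']
go([s+(t-s)*f for f in (.5,1)],UYAW)"
```

```text
clock 2.33 tcp [0.3422 0.4271 0.3009] yaw 96.69 grip 0.595 0.0 F [-0.4 -0.1 -0.1] q [-0.95  0.13 -0.03  1.54  0.    1.47  0.71] spin -0.239
[-0.469 -0.961 -0.017]
[-0.939 -1.922 -0.014]
```

Call:
carry_out:
  deltas:
    - [-0.17,-0.35,0,-0.24,0.2]
    - [-0.34,-0.7,0,-0.24,0.2]
    - [-0.48,-0.98,0,-0.24,0.2]
    - [-0.48,-0.98,0,-0.24,0.2]

```text
clock: 2.82
position: [0.4317, 0.2873, 0.301]
ee_rot: [-0.117, 0.993, -0.0, 0.001]
ft_force: [-0.9, 0.6, 0.7]
grip_width: 0.603
grasp_force: 0.0
```

```bash
python3 -c "
from h import *
go([unit(0,0,.30),unit(0,0,.209)],UYAW)"
```

```text
clock 2.83 tcp [0.4317 0.2873 0.301 ] yaw 103.38 grip 0.603 0.0 F [-0.9  0.6  0.7] q [-0.77  0.06  0.1   1.62 -0.01  1.46  1.13] spin -0.016
[-0.343 -0.973 -0.012]
[-0.343 -0.973  0.594]
```

Call:
carry_out:
  deltas:
    - [-0.12,-0.33,-0.01,0,0.2]
    - [-0.24,-0.68,-0.01,0,0.2]
    - [-0.34,-0.97,-0.01,-0.01,0.2]
    - [-0.34,-0.97,-0.01,-0.01,0.2]
    - [-0.34,-0.97,0.2,-0.01,0.2]
    - [-0.34,-0.97,0.4,-0.01,0.2]
    - [-0.34,-0.97,0.59,-0.01,0.2]
    - [-0.34,-0.97,0.59,-0.01,0.2]

```text
clock: 3.82
position: [0.5118, 0.1632, 0.2104]
ee_rot: [-0.124, 0.992, -0.0, -0.002]
ft_force: [-0.5, -1.2, 0.6]
grip_width: 0.6
grasp_force: 0.0
```

```bash
python3 -c "
from h import *
go([unit(0,0,.209)],UYAW)
p=camera('side'); m=p['img'][110:270,190:400][:,:,::-1]; cv2.imwrite('pics/b.png',cv2.resize(m,None,fx=3.5,fy=3.5))"
```

```text
clock 3.83 tcp [0.5118 0.1632 0.2104] yaw 104.21 grip 0.600 0.0 F [-0.5 -1.2  0.6] q [-0.6   0.14  0.23  1.72 -0.03  1.29  1.45] spin 0.012
[-0.015 -0.045 -0.011]
```

View pics/b.png

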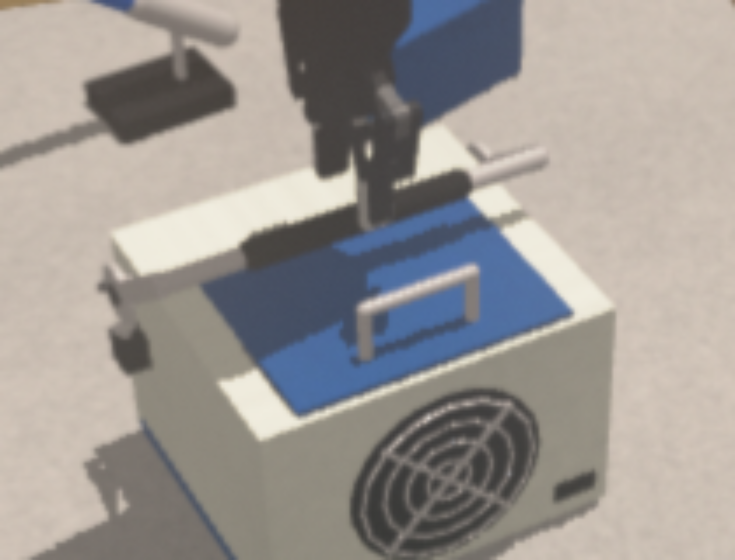

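Call:
carry_out:
  deltas:
    - [-0.01,-0.04,0,0,0.2]
    - [-0.01,-0.04,0,0,-0.2]
    - [-0.01,-0.04,0,0,-0.7]
    - [-0.01,-0.04,0,0,-0.8]
    - [-0.01,-0.04,0,0,-0.8]
    - [-0.01,-0.04,0,0,-0.8]
  force: 35

```text
clock: 4.62
position: [0.5165, 0.1564, 0.2121]
ee_rot: [-0.123, 0.992, 0.0, -0.0]
ft_force: [0.2, -0.2, -0.3]
grip_width: 0.099
grasp_force: 0.0
```

```bash
python3 -c "
from h import *
# arc rows: handle bar at angle a
P=np.array([80,150])
pts=[]
for a in [0,.15,.3,.45,.6,.75,.9,1.05,1.2,1.35,1.45]:
    t=np.arctan2(55,80)+a; pts.append(unit((80-97.1*np.cos(t))/1000,0,(150+97.1*np.sin(t)+3)/1000))
go(pts,UYAW)"
```

```text
clock 4.62 tcp [0.5165 0.1564 0.2121] yaw 104.08 grip 0.099 0.0 F [ 0.2 -0.2 -0.3] q [-0.59  0.15  0.23  1.71 -0.04  1.29  1.47] spin 0.007
[0.004 0.006 0.007]
[ 0.004  0.067 -0.068]
[ 0.004  0.139 -0.134]
[ 0.004  0.219 -0.188]
[ 0.003  0.307 -0.23 ]
[ 0.003  0.399 -0.258]
[ 0.002  0.495 -0.272]
[ 0.002  0.592 -0.271]
[ 0.002  0.688 -0.256]
[ 0.001  0.781 -0.227]
[ 0.001  0.84  -0.2  ]
```

```bash
python3 -c "
from h import *
p=camera('side'); m=p['img'][110:270,190:400][:,:,::-1];t=camera('top');n=t['img'][170:330,150:360][:,:,::-1]
cv2.imwrite('pics/c.png',cv2.resize(np.vstack([m,n]),None,fx=1.85,fy=1.85,interpolation=cv2.INTER_CUBIC))
for q in ('handle_grip','flap_pull'):
  for c in (p,t): print(q,[(b['position'],b['conf']) for b in boxes_of(q,c)[:2]])"
```

```text
handle_grip [([0.4886, 0.1563, 0.2105], 0.94)]
handle_grip [([0.5932, 0.18, 0.214], 0.69)]
flap_pull [([0.5174, 0.1104, 0.1756], 0.78), ([0.4374, -0.3331, 0.1371], 0.68)]
flap_pull [([0.519, 0.1058, 0.173], 0.93)]
```

View pics/c.png

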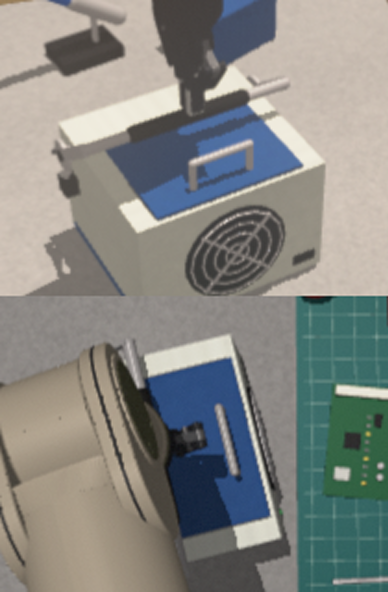

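```bash
python3 -c "
from h import *
p=camera('side');r=outline_of('handle_grip',p)[0]
P=mask_pts(p,r['region'])-O
U=np.c_[P@UX,P@UY,P[:,2]]
U=U[(U[:,2]>.185)&(U[:,2]<.24)]
for a in np.arange(-.09,.09,.02):
    s=U[abs(U[:,1]-a)<.01]
    if len(s): print('y %.2f'%a,len(s),'x',np.percentile(s[:,0],[5,50,95]).round(4),'z',np.percentile(s[:,2],[5,50,95]).round(4))
# direct pixels: all points near bar, non mask
P=mask_pts(p,np.ones((480,640),bool))-O;U=np.c_[P@UX,P@UY,P[:,2]]
for z in np.arange(.18,.27,.01):
    s=U[(abs(U[:,0])<.05)&(abs(U[:,1])<.02)&(abs(U[:,2]-z)<.005)]
    if len(s):print('z %.2f'%z,len(s),s.min(0).round(3),s.max(0).round(3))
print(proj(p,[unit(0,0,.205),unit(0,.07,.205),unit(0,-.07,.205),unit(0,0,.19)]).round(0))
"
```

```text
y -0.09 58 x [-0.0059 -0.0017  0.0059] z [0.2057 0.2127 0.2166]
y -0.07 55 x [-0.0072 -0.0033  0.0045] z [0.2061 0.2141 0.2182]
y -0.05 70 x [-0.0085 -0.0034  0.0042] z [0.2059 0.2147 0.22  ]
y -0.03 74 x [-0.0091 -0.0044  0.003 ] z [0.2039 0.2143 0.2191]
y -0.01 35 x [-0.0101 -0.0059 -0.0022] z [0.2033 0.2104 0.2175]
y 0.01 57 x [-0.0094 -0.0054  0.0017] z [0.2062 0.2128 0.2193]
y 0.03 69 x [-0.0083 -0.0039  0.003 ] z [0.2057 0.2145 0.2203]
y 0.05 77 x [-0.0086 -0.0041  0.0043] z [0.2055 0.2155 0.2193]
y 0.07 80 x [-0.0085 -0.0044  0.0037] z [0.2064 0.2141 0.2202]
z 0.18 51 [-0.049 -0.019  0.175] [0.025 0.02  0.177]
z 0.20 12 [-0.007 -0.018  0.201] [-0.002  0.02   0.204]
z 0.21 65 [-0.011 -0.019  0.205] [0.001 0.02  0.215]
z 0.22 51 [-0.016 -0.02   0.215] [0.01  0.02  0.225]
z 0.23 42 [-0.021 -0.006  0.225] [0.007 0.013 0.235]
z 0.24 53 [-0.022 -0.007  0.235] [0.007 0.012 0.245]
z 0.25 53 [-0.023 -0.007  0.245] [0.011 0.013 0.255]
z 0.26 27 [-0.021 -0.011  0.256] [0.026 0.014 0.265]
z 0.27 82 [-0.042 -0.013  0.266] [0.036 0.015 0.275]
[[293. 174.]
 [264. 184.]
 [322. 164.]
 [294. 179.]]
```

Call:
carry_out:
  deltas:
    - [0,0,0,0,-1]
    - [0,0,0,0,-1]
    - [0,0,0,0,-1]
  force: 35

```text
clock: 5.4
position: [0.5165, 0.1564, 0.2121]
ee_rot: [-0.123, 0.992, 0.0, 0.0]
ft_force: [-0.1, 0.5, -0.0]
grip_width: -0.0
grasp_force: 0.0
```

```bash
python3 -c "
from h import *
p=camera('side')
P=mask_pts(p,np.ones((480,640),bool))-O;U=np.c_[P@UX,P@UY,P[:,2]]
img=p['img'].reshape(-1,3)
# profile down image column through tool axis
for dy in (-.006,0,.003,.006,.012):
  s=U[(abs(U[:,0])<.05)&(abs(U[:,1]-dy)<.0015)&(U[:,2]>.17)&(U[:,2]<.26)]
  s=s[np.argsort(-s[:,2])]; print(dy); print((s[:,[0,2]]*1000).round(0).astype(int).tolist())
m=p['img'][130:210,250:350][:,:,::-1]
cv2.imwrite('pics/d.png',cv2.resize(m,None,fx=7,fy=7,interpolation=cv2.INTER_CUBIC))
"
```

```text
-0.006
[[-17, 250], [-12, 250], [-17, 248], [-17, 245], [-18, 243], [-12, 242], [-15, 239], [-15, 233], [-11, 231], [-15, 231], [-14, 231], [-15, 228], [-9, 222], [-7, 221], [-7, 218], [-4, 216], [-5, 214], [-8, 213], [-6, 212], [-8, 210], [-8, 208], [-5, 206], [-4, 202], [-5, 176], [-14, 176], [-10, 176], [-19, 175], [-23, 175], [22, 174], [2, 174], [13, 174], [9, 174], [23, 174], [-48, 174], [18, 173], [-28, 173], [27, 173], [0, 173], [-29, 173], [28, 173], [-24, 173], [16, 172], [8, 172], [-7, 172], [13, 172], [-49, 172], [11, 171], [-44, 170]]
0
[[-15, 251], [-15, 249], [-13, 248], [-16, 247], [-16, 247], [-16, 242], [-12, 241], [-14, 238], [-16, 236], [-12, 235], [-13, 234], [-13, 232], [-13, 230], [-16, 229], [-11, 223], [-4, 215], [-9, 214], [-5, 213], [-6, 212], [-9, 212], [-5, 205], [11, 175], [4, 175], [-31, 175], [20, 175], [-4, 174], [-12, 174], [-26, 174], [13, 174], [1, 174], [2, 174], [-2, 174], [18, 174], [-22, 173], [-10, 173], [-17, 173], [-49, 173], [-48, 173], [8, 173], [11, 173], [28, 172], [27, 172], [25, 171], [-19, 171], [-3, 171], [14, 171], [-44, 170]]
0.003
[... 1340 characters left out ...]
, 252], [-2, 252], [-5, 252], [4, 250], [-6, 250], [-10, 250], [-13, 249], [-3, 248], [1, 247], [-3, 245], [-1, 244], [-4, 243], [-11, 243], [-3, 240], [-6, 239], [2, 239], [-9, 239], [1, 237], [-6, 235], [-3, 234], [2, 234], [-8, 233], [-4, 230], [1, 229], [-7, 229], [-9, 229], [-5, 228], [-8, 225], [3, 220], [6, 218], [-4, 217], [-6, 216], [-1, 216], [-7, 214], [-1, 213], [-7, 211], [-9, 211], [-7, 206], [-4, 202], [4, 177], [9, 176], [-30, 176], [-10, 175], [-1, 175], [-46, 174], [-7, 174], [20, 174], [16, 174], [-18, 173], [14, 173], [3, 173], [-30, 173], [6, 173], [27, 173], [19, 172], [-13, 172], [-9, 172], [11, 172], [-25, 172], [-21, 172], [27, 172], [-24, 172], [0, 171], [-26, 170]]
```

View pics/d.png

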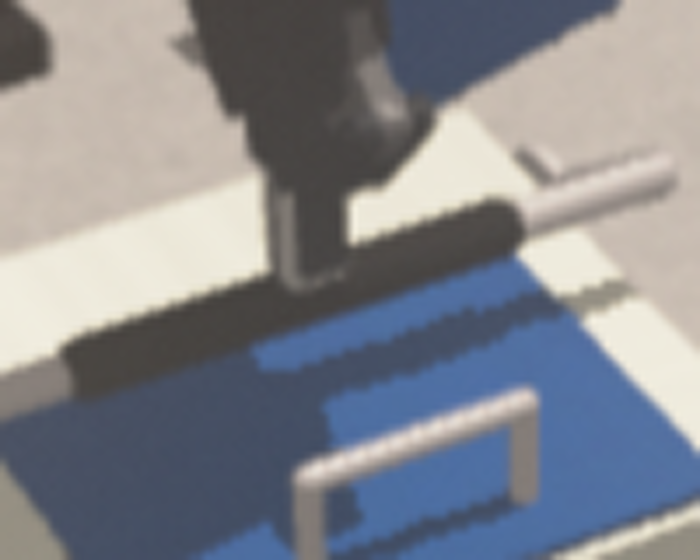

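Call:
carry_out:
  deltas:
    - [0,0,-0.3,0,-1]
    - [0,0,-0.5,0,-1]
    - [0,0,-0.5,0,-1]

```text
clock: 5.82
position: [0.5175, 0.1567, 0.2895]
ee_rot: [-0.122, 0.992, 0.001, 0.002]
ft_force: [-0.2, 0.1, -0.4]
grip_width: -0.002
grasp_force: 0.0
```

```bash
python3 -c "
from h import *
p=camera('side');o=manip.get_obs();print(o['position'],o['ft_force'])
P=mask_pts(p,np.ones((480,640),bool))-O;U=np.c_[P@UX,P@UY,P[:,2]]
s=U[(abs(U[:,0])<.06)&(abs(U[:,1])<.03)&(U[:,2]>.225)&(U[:,2]<.36)]
for z in np.arange(.23,.36,.01):
    q=s[abs(s[:,2]-z)<.005]
    if len(q): print('%.3f'%z,len(q),'x',np.percentile(q[:,0],[5,95]).round(3),'y',np.percentile(q[:,1],[5,95]).round(3),q[:,2].min().round(3))
s=U[(abs(U[:,0])<.06)&(abs(U[:,1])<.005)&(U[:,2]>.19)&(U[:,2]<.23)];print((s*1000).round())
"
```

```text
[0.51687255 0.15650749 0.28777021] [ 0.01956894  0.31379695 -0.2259708 ]
0.300 18 x [-0.012  0.001] y [-0.007  0.01 ] 0.296
0.310 49 x [-0.017 -0.   ] y [-0.006  0.011] 0.305
0.320 57 x [-0.018  0.003] y [-0.006  0.011] 0.315
0.330 48 x [-0.018  0.004] y [-0.005  0.011] 0.326
0.340 24 x [-0.016  0.007] y [-0.002  0.012] 0.336
0.350 112 x [-0.036  0.026] y [-0.009  0.012] 0.345
[[  8.  -3. 217.]
 [  5.  -4. 218.]
 [  8.   4. 217.]
 [  7.   2. 217.]
 [  6.  -0. 217.]
 [  5.  -2. 217.]
 [  1.  -2. 219.]
 [ -1.  -4. 220.]
 [  1.   5. 219.]
 [ -2.   4. 221.]
 [  0.   0. 218.]
 [  3.  -3. 215.]
 [ -3.  -3. 219.]
 [ -2.   4. 218.]
 [ -1.   1. 217.]
 [ -5.   1. 219.]
 [ -6.  -1. 219.]
 [ -4.   3. 216.]
 [ -2.  -1. 214.]
 [ -5.  -1. 216.]
 [ -6.  -3. 215.]
 [ -2.   4. 213.]
 [ -2.   2. 212.]
 [ -5.   1. 214.]
 [ -7.  -1. 214.]
 [ -3.  -5. 210.]
 [-10.  -4. 216.]
 [ -2.   2. 209.]
 [ -2.  -0. 209.]
 [ -9.   1. 214.]
 [ -6.  -3. 210.]
 [-10.  -3. 213.]
 [ -8.   3. 211.]
 [ -5.  -1. 208.]
 [ -9.  -1. 210.]
 [ -5.   3. 207.]
 [ -6.   2. 207.]
 [ -8.   0. 207.]
 [ -7.  -3. 206.]
 [ -7.  -5. 205.]
 [ -5.   4. 204.]
 [ -5.   1. 203.]
 [ -2.  -3. 199.]]
```

```bash
python3 -c "
from h import *
p=camera('side')
R=Ro.from_quat([.203,.979,0,0]).as_matrix()
for z in (.20,.215,.23,.245): print(z,[proj(p,np.array([.248,.574,z])+s*.045*R[:,1]).round(0).tolist() for s in(-1,0,1)])
m=cv2.imread('pics/s.png')[0:110,90:190]
cv2.imwrite('pics/e.png',cv2.resize(m,None,fx=5,fy=5,interpolation=cv2.INTER_CUBIC))
o=manip.get_obs();print(o['joint_pos'],o['position'])
"
```

```text
0.2 [[[144.0, 104.0]], [[151.0, 94.0]], [[156.0, 85.0]]]
0.215 [[[143.0, 98.0]], [[149.0, 89.0]], [[155.0, 80.0]]]
0.23 [[[142.0, 93.0]], [[148.0, 83.0]], [[154.0, 74.0]]]
0.245 [[[140.0, 87.0]], [[147.0, 78.0]], [[153.0, 69.0]]]
[-0.59583661  0.10941962  0.23788147  1.59690276 -0.02606108  1.4385153
  1.46067458] [0.51639085 0.15638392 0.28670215]
```

View pics/e.png

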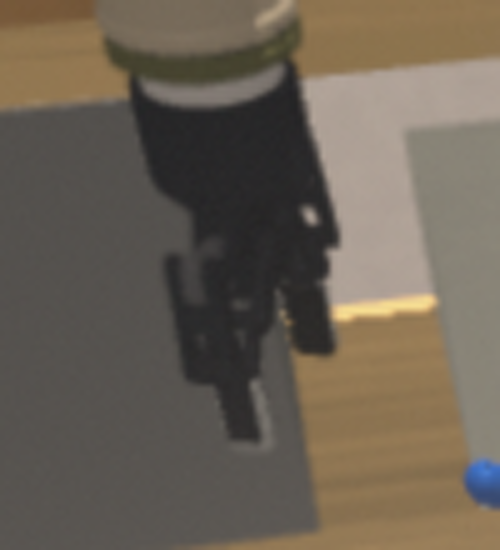

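The fingertips sit about 29 mm higher than the reported TCP z implies, both now and at the start pose, so I'll correct for that. The bar was never gripped; the fingers closed above it.

```bash
sed -i 's/p+\[0,0,.003\]/p+[0,0,.003-.029]/' h.py; python3 -c "
from h import *
go([unit(0,0,.24),unit(0,0,.209)],UYAW)"
```

```text
clock 5.92 tcp [0.5164 0.1564 0.2867] yaw 104.08 grip -0.001 0.0 F [ 0.1  0.2 -0.5] q [-0.6   0.11  0.24  1.6  -0.03  1.44  1.46] spin 0.007
[0.004 0.007 0.485]
[0.004 0.007 0.691]
```

Call:
carry_out:
  deltas:
    - [0,0,0,0,0.2]
    - [0,0,0,0,0.2]
    - [0,0.01,0,0,0.2]
    - [0,0.01,0.2,0,0.2]
    - [0,0.01,0.4,0,0.2]
    - [0,0.01,0.6,0,0.2]
    - [0,0.01,0.69,0,0.2]
    - [0,0.01,0.69,0,0.2]
    - [0,0.01,0.69,0,-0.4]
    - [0,0.01,0.69,0,-0.9]
    - [0,0.01,0.69,0,-0.9]
    - [0,0.01,0.69,0,-0.9]
  force: 35

```text
clock: 7.42
position: [0.5165, 0.1583, 0.1842]
ee_rot: [-0.123, 0.992, 0.0, 0.001]
ft_force: [0.9, 2.3, 1.2]
grip_width: 0.217
grasp_force: 34.7
```

```bash
python3 -c "
from h import *
pts=[]
for a in [0,.15,.3,.45,.6,.75,.9,1.05,1.2,1.35,1.45]:
    t=np.arctan2(55,80)+a; pts.append(unit((80-97.1*np.cos(t))/1000,0,(150+97.1*np.sin(t)+4)/1000))
go(pts,UYAW)"
```

```text
clock 7.42 tcp [0.5165 0.1583 0.1842] yaw 104.09 grip 0.217 34.7 F [0.9 2.3 1.2] q [-0.59  0.17  0.23  1.75 -0.04  1.23  1.47] spin 0.008
[ 0.008 -0.006  0.008]
[ 0.007  0.055 -0.068]
[ 0.007  0.127 -0.133]
[ 0.007  0.207 -0.188]
[ 0.006  0.295 -0.229]
[ 0.006  0.388 -0.257]
[ 0.005  0.484 -0.271]
[ 0.005  0.581 -0.27 ]
[ 0.005  0.676 -0.255]
[ 0.004  0.769 -0.226]
[ 0.004  0.828 -0.199]
```

Call:
carry_out:
  deltas:
    - [0,0.06,-0.07,0,-0.9]
    - [0,0.13,-0.135,0,-0.9]
    - [0,0.21,-0.19,0,-0.9]
    - [0,0.3,-0.235,0,-0.9]
    - [0,0.39,-0.265,0,-0.9]
    - [0,0.485,-0.28,0,-0.9]
    - [0,0.58,-0.28,0,-0.9]
    - [0,0.58,-0.28,0,-0.9]

```text
clock: 8.43
position: [0.4961, 0.2419, 0.2268]
ee_rot: [-0.122, 0.992, -0.001, 0.001]
ft_force: [2.5, -1.8, 5.3]
grip_width: 0.215
grasp_force: 36.8
```

Call:
carry_out:
  deltas:
    - [0,0.05,0.005,0,-0.9]
    - [0,0.095,0.015,0,-0.9]
    - [0,0.14,0.03,0,-0.9]
    - [0,0.19,0.045,0,-0.9]
    - [0,0.22,0.058,0,-0.9]
    - [0,0.25,0.073,0,-0.9]
    - [0,0.275,0.09,0,-0.9]
    - [0,0.275,0.09,0,-0.9]

```text
clock: 9.43
position: [0.4858, 0.2825, 0.2121]
ee_rot: [-0.122, 0.992, 0.0, 0.001]
ft_force: [7.1, 2.3, -0.6]
grip_width: 0.217
grasp_force: 37.9
```

```bash
python3 -c "
from h import *
o=manip.get_obs();P=o['position']-O;print(P@UX,P@UY,o['position'][2]+.026,o['ft_force'],o['grasp_force'])
x,z=P@UX-.08,P[2]+.026-.150;print('angle',np.arctan2(z,-x)-np.arctan2(55,80),np.hypot(x,z))"
```

```text
0.12880762089702927 -0.0010844652045936872 0.23809344015967876 [ 7.10011681  2.2906464  -0.64285374] 37.93572127819061
angle 1.474451504349577 0.10071066505983878
```

Call:
carry_out:
  deltas:
    - [0,0,0,0,0]
    - [0,0,0,0,0]
    - [0,0,0,0,0]
    - [0,0,-0.3,0,0]
    - [0,0,-0.6,0,0]
    - [0,-0.3,-0.7,0,0]
    - [0,-0.65,-0.7,0,0]
    - [0,-1,-0.7,0,0]
    - [0,-1,-0.7,0,0]

```text
clock: 10.55
position: [0.5224, 0.1319, 0.3175]
ee_rot: [-0.119, 0.993, -0.0, 0.0]
ft_force: [-0.9, 1.4, 0.8]
grip_width: 0.505
grasp_force: 0.0
```

```bash
python3 -c "
from h import *
p=camera('side');r=outline_of('handle_grip',p)[0]
P=mask_pts(p,r['region'])-O;U=np.c_[P@UX,P@UY,P[:,2]]
print(r['conf'],np.median(U,0),np.percentile(U,5,axis=0),np.percentile(U,95,axis=0))
P=mask_pts(p,np.ones((480,640),bool))-O;U=np.c_[P@UX,P@UY,P[:,2]]
s=U[(U[:,0]>-.1)&(U[:,0]<-.04)&(abs(U[:,1])<.06)&(U[:,2]>.195)&(U[:,2]<.225)];print('pull',len(s),s.mean(0),s.min(0),s.max(0))
go([unit(-.075,0,.28),unit(-.075,0,.213)],UYAW)
save(p,'f.png')"
```

```text
0.98 [0.11969051 0.03105776 0.23124019] [ 0.06905278 -0.12902703  0.12608093] [0.13585281 0.13613922 0.24296014]
pull 192 [-0.07853548  0.00529555  0.20885004] [-0.08342715 -0.03414597  0.1955961 ] [-0.07043406  0.04455507  0.21597396]
clock 10.65 tcp [0.5213 0.1369 0.3171] yaw 104.04 grip 0.496 0.0 F [-0.5  1.7  0.3] q [-0.58  0.1   0.26  1.54 -0.03  1.5   1.5 ] spin 0.006
[ 0.005 -0.36   0.42 ]
[ 0.005 -0.36   0.867]
```

View pics/f.png

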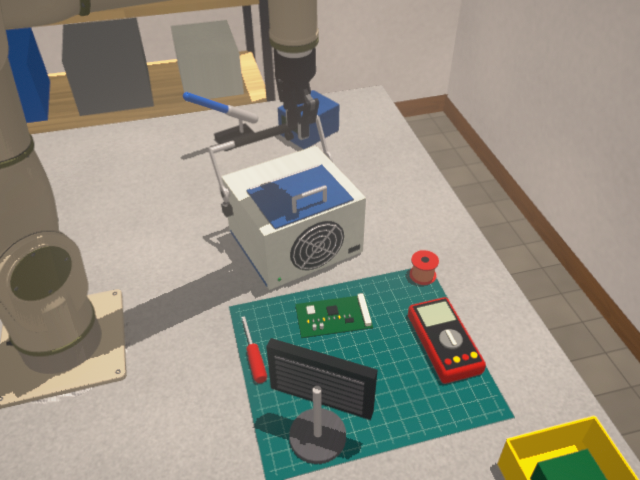

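The picture shows the handle swung back, its bar behind the box at about (265,138), and the flap and pull clear at (310,195).

Call:
carry_out:
  deltas:
    - [0,-0.2,0.1,0,0]
    - [0,-0.36,0.3,0,0]
    - [0,-0.36,0.5,0,0]
    - [0,-0.36,0.7,0,0]
    - [0,-0.36,0.87,0,0]
    - [0,-0.36,0.87,0,0]
    - [0,-0.36,0.87,0,-0.5]
    - [0,-0.36,0.87,0,-1]
    - [0,-0.36,0.87,0,-1]
    - [0,-0.36,0.87,0,-1]
  force: 35

```text
clock: 11.9
position: [0.5352, 0.0851, 0.1878]
ee_rot: [-0.123, 0.992, 0.001, 0.001]
ft_force: [-0.5, 1.8, 6.4]
grip_width: 0.089
grasp_force: 34.4
```

```bash
python3 -c "
from h import *
pts=[]
for a in [0,.15,.3,.45,.6,.75,.9,1.05,1.2,1.35,1.5,1.6]:
    t=np.arctan2(37.5,115)+a; pts.append(unit((40-121*np.cos(t))/1000,0,(172.5+121*np.sin(t)+3)/1000))
go(pts,UYAW)"
```

```text
clock 11.90 tcp [0.5352 0.0851 0.1878] yaw 104.10 grip 0.089 34.4 F [-0.5  1.8  6.4] q [-0.51  0.17  0.3   1.75 -0.05  1.23  1.62] spin 0.008
[ 0.011 -0.002  0.006]
[ 0.011  0.044 -0.106]
[ 0.01   0.106 -0.21 ]
[ 0.01   0.183 -0.303]
[ 0.009  0.273 -0.384]
[ 0.009  0.375 -0.45 ]
[ 0.008  0.484 -0.5  ]
[ 0.008  0.601 -0.534]
[ 0.007  0.721 -0.549]
[ 0.007  0.841 -0.547]
[ 0.006  0.961 -0.526]
[ 0.006  1.038 -0.503]
```

Call:
carry_out:
  deltas:
    - [0,0.045,-0.106,0,-1]
    - [0,0.106,-0.21,0,-1]
    - [0,0.183,-0.305,0,-1]
    - [0,0.273,-0.385,0,-1]
    - [0,0.375,-0.45,0,-1]
    - [0,0.485,-0.5,0,-1]
    - [0,0.6,-0.535,0,-1]
    - [0,0.6,-0.535,0,-1]

```text
clock: 12.9
position: [0.5139, 0.1719, 0.2701]
ee_rot: [-0.123, 0.992, 0.0, 0.002]
ft_force: [-1.2, -3.0, 14.8]
grip_width: 0.088
grasp_force: 36.2
```

Call:
carry_out:
  deltas:
    - [0,0.06,-0.01,0,-1]
    - [0,0.12,-0.015,0,-1]
    - [0,0.18,-0.015,0,-1]
    - [0,0.24,-0.013,0,-1]
    - [0,0.3,-0.003,0,-1]
    - [0,0.36,0.008,0,-1]
    - [0,0.4,0.017,0,-1]
    - [0,0.44,0.03,0,-1]
    - [0,0.44,0.03,0,-1]

```text
clock: 14.02
position: [0.4978, 0.2365, 0.2635]
ee_rot: [-0.123, 0.992, 0.001, 0.002]
ft_force: [5.6, 2.9, 3.8]
grip_width: 0.088
grasp_force: 36.9
```

```bash
python3 -c "
from h import *
o=manip.get_obs();P=o['position']-O;print(P@UX,P@UY,P[2]+.026)
x,z=P@UX-.04,P[2]+.026-.1725;print('angle',np.arctan2(z,-x)-np.arctan2(37.5,115),np.hypot(x,z))
p=camera('side')
P=mask_pts(p,np.ones((480,640),bool))-O;U=np.c_[P@UX,P@UY,P[:,2]]
i=p['img'].reshape(-1,3)[(p['depth']>0).ravel()].astype(int)
s=U[(i[:,2]>i[:,0]+40)&(abs(U[:,1])<.1)&(U[:,2]>.19)&(U[:,2]<.33)&(abs(U[:,0])<.15)]
print(len(s),s.min(0),s.max(0));A=np.polyfit(s[:,2],s[:,0],1);print('tilt from vertical',A)"
```

```text
0.08124472172823628 -0.001669337723042196 0.28954778499369194
angle 1.5943707550562267 0.12410201868772798
89 [ 0.03764002 -0.08860448  0.30588327] [ 0.04802384 -0.01204021  0.3152629 ]
tilt from vertical [-0.57746528  0.22250244]
```

Call:
carry_out:
  deltas:
    - [0,0,0,0,-0.55]
    - [0,0,0,0,-0.55]
    - [0,0,0,0,-0.55]
    - [0,0,-0.2,0,-0.55]
    - [0,0,-0.4,0,-0.55]
    - [0,0,-0.55,0,-0.55]
    - [0,-0.2,-0.55,0,0]
    - [0,-0.5,-0.55,0,0]
    - [0,-0.75,-0.55,0,0]
    - [0,-0.75,-0.55,0,0]
    - [0,-0.75,-0.55,0,0]

```text
clock: 15.45
position: [0.5237, 0.1273, 0.3447]
ee_rot: [-0.123, 0.992, 0.0, -0.0]
ft_force: [0.4, -0.3, -0.8]
grip_width: 0.498
grasp_force: 0.0
```

```bash
python3 -c "
from h import *
p=camera('side')
P=mask_pts(p,np.ones((480,640),bool))-O;U=np.c_[P@UX,P@UY,P[:,2]]
i=p['img'].reshape(-1,3)[(p['depth']>0).ravel()].astype(int)
y=(i[:,0]>i[:,2]+50)&(i[:,1]>i[:,2]+30)&(abs(U[:,0])<.1)&(abs(U[:,1])<.08)
s=U[y];print('tab',len(s)); print(s.min(0),s.max(0),np.median(s,0)) if len(s) else 0
b=(i[:,2]>i[:,0]+15)&(abs(U[:,1])<.095)&(abs(U[:,0]-.05)<.05)&(U[:,2]>.18)&(U[:,2]<.32)
s=U[b];print('flap',len(s));A=np.polyfit(s[:,2],s[:,0],1);print(A,s.min(0),s.max(0))
go([unit(-.03,0,.2),unit(-.03,0,.141)],UYAW)
save(p,'g.png')"
```

```text
tab 398
[-0.04198918 -0.04890213  0.10686091] [0.02985402 0.03001857 0.16011511] [-0.03550014  0.00475228  0.14070754]
flap 4075
[0.03828771 0.02942395] [ 0.02873651 -0.09257145  0.1800681 ] [0.07950524 0.09493529 0.31481059]
clock 15.50 tcp [0.5236 0.1278 0.3447] yaw 104.17 grip 0.502 0.0 F [-0.8 -0.1 -0. ] q [-0.57  0.1   0.27  1.49 -0.03  1.56  1.52] spin 0.010
[0.004 0.003 1.138]
[0.004 0.002 1.531]
```

View pics/g.png

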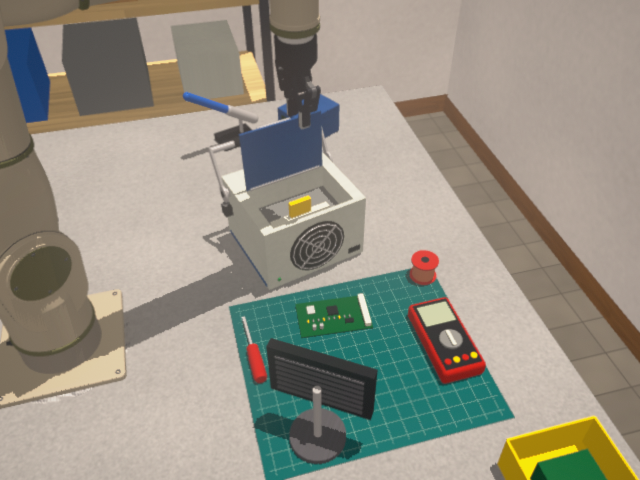

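The flap stands upright, the handle is back, and the yellow tab shows at about (300,207) in the well.

Call:
carry_out:
  deltas:
    - [0,0,0.3,0,0]
    - [0,0,0.65,0,0]
    - [0,0,1,0,0]
    - [0,0,1,0,0]

```text
clock: 16.0
position: [0.5214, 0.1271, 0.1916]
ee_rot: [-0.124, 0.992, -0.001, -0.003]
ft_force: [0.1, 0.3, 0.7]
grip_width: 0.499
grasp_force: 0.0
```

Call:
carry_out:
  deltas:
    - [0,0,0.2,0,0]
    - [0,0,0.4,0,0]
    - [0,0,0.53,0,0]
    - [0,0,0.53,0,0]
    - [0,0,0.53,0,-0.4]
    - [0,0,0.53,0,-1]
    - [0,0,0.53,0,-1]
    - [0,0,0.53,0,-1]
    - [0,0,0.53,0,-1]
  force: 50

```text
clock: 17.12
position: [0.5251, 0.1273, 0.1172]
ee_rot: [-0.123, 0.992, 0.001, 0.001]
ft_force: [-1.4, 0.2, 6.8]
grip_width: 0.13
grasp_force: 50.6
```

```bash
python3 -c "
from h import *
go([unit(-.03,0,.141),unit(-.03,0,.33)],UYAW)"
```

```text
clock 17.12 tcp [0.5251 0.1273 0.1172] yaw 104.09 grip 0.130 50.6 F [-1.4  0.2  6.8] q [-0.55  0.23  0.26  1.83 -0.07  1.09  1.55] spin 0.008
[0.014 0.008 0.015]
[ 0.01   0.01  -1.245]
```

Call:
carry_out:
  deltas:
    - [0,0,-0.1,0,-1]
    - [0,0,-0.25,0,-1]
    - [0,0,-0.4,0,-1]
    - [0,0,-0.55,0,-1]
    - [0,0,-0.7,0,-1]
    - [0,0,-0.85,0,-1]
    - [0,0,-1,0,-1]
    - [0,0,-1,0,-1]

```text
clock: 18.12
position: [0.5247, 0.1266, 0.2676]
ee_rot: [-0.122, 0.992, 0.0, 0.002]
ft_force: [0.1, 0.8, -1.9]
grip_width: 0.134
grasp_force: 49.3
```

Call:
carry_out:
  deltas:
    - [0,0,-0.15,0,-1]
    - [0,0,-0.3,0,-1]
    - [0,0,-0.4,0,-1]
    - [0,0,-0.4,0,-1]

```text
clock: 18.62
position: [0.5242, 0.1265, 0.3257]
ee_rot: [-0.122, 0.992, 0.0, 0.0]
ft_force: [-0.8, 0.7, -2.4]
grip_width: 0.131
grasp_force: 49.2
```

```bash
cat >> h.py <<'E'
LN=np.array([.574,.819,0]);LT=np.array([.819,-.574,0])
E
python3 -c "
from h import *
t=.1085*LN+.547*LT;s=manip.get_obs()['position'].copy();s[2]+=.026;t[2]=s[2]
go([s+(t-s)*f for f in(.2,.4,.7,1)],55)
p=camera('side')
P=mask_pts(p,np.ones((480,640),bool))-O;U=np.c_[P@UX,P@UY,P[:,2]]
s=U[(abs(U[:,0]+.03)<.03)&(abs(U[:,1])<.09)&(U[:,2]>.18)&(U[:,2]<.3)]
print(s.min(0),s.max(0)); A=np.linalg.lstsq(np.c_[s[:,1:],np.ones(len(s))],s[:,0],rcond=None)[0];print(A)"
```

```text
clock 18.62 tcp [0.5242 0.1265 0.3257] yaw 104.07 grip 0.131 49.2 F [-0.8  0.7 -2.4] q [-0.57  0.1   0.28  1.53 -0.03  1.52  1.52] spin 1.636
[ 0.132 -0.45  -0.   ]
[ 0.264 -0.901 -0.   ]
[ 4.620e-01 -1.576e+00 -1.000e-03]
[ 6.600e-01 -2.251e+00 -1.000e-03]
[-0.04676241 -0.0661947   0.22322564] [-0.02598182  0.07615133  0.29998838]
[ 0.00742623 -0.01041586 -0.03789639]
```

Call:
carry_out:
  deltas:
    - [0.05,-0.15,0,0,-1]
    - [0.1,-0.35,0,0,-1]
    - [0.16,-0.55,0,0.2,-1]
    - [0.22,-0.75,0,0.5,-1]
    - [0.28,-0.95,0,0.8,-1]
    - [0.28,-0.95,0,1,-1]
    - [0.28,-0.95,0,1,-1]

```text
clock: 19.55
position: [0.5175, -0.022, 0.3243]
ee_rot: [0.138, 0.99, -0.0, -0.001]
ft_force: [0.0, 1.0, -2.4]
grip_width: 0.131
grasp_force: 49.1
```

```bash
python3 -c "
from h import *
t=.1085*LN+.547*LT;s=manip.get_obs()['position'].copy();s[2]+=.026;t[2]=s[2]
go([s+(t-s)*f for f in(.25,.5,.75,1)],55)"
```

```text
clock 19.55 tcp [ 0.5175 -0.022   0.3243] yaw 74.10 grip 0.131 49.1 F [ 0.   1.  -2.4] q [-0.44  0.05  0.41  1.59 -0.02  1.51  1.27] spin 0.637
[-0.081 -0.329  0.   ]
[-0.162 -0.658  0.   ]
[-0.244 -0.987  0.   ]
[-0.325 -1.316  0.   ]
```

Call:
carry_out:
  deltas:
    - [-0.06,-0.25,0,0.25,-1]
    - [-0.12,-0.5,0,0.5,-1]
    - [-0.18,-0.75,0,0.64,-1]
    - [-0.24,-0.98,0,0.64,-1]
    - [-0.24,-0.98,0,0.64,-1]

```text
clock: 20.18
position: [0.5114, -0.1757, 0.3247]
ee_rot: [0.302, 0.953, -0.001, -0.0]
ft_force: [0.6, 0.6, -2.0]
grip_width: 0.132
grasp_force: 49.2
```

```bash
python3 -c "
from h import *
t=.1085*LN+.547*LT;s=manip.get_obs()['position'].copy();s[2]+=.026;t[2]=s[2]
u=t.copy();u[2]=.2232
go([t,u],55)"
```

```text
clock 20.18 tcp [ 0.5114 -0.1757  0.3247] yaw 54.80 grip 0.132 49.2 F [ 0.6  0.6 -2. ] q [-0.27  0.11  0.57  1.54 -0.06  1.52  1.26] spin -0.007
[-0.184 -0.274  0.   ]
[-0.184 -0.273  0.85 ]
```

Call:
carry_out:
  deltas:
    - [-0.09,-0.13,0,0,-1]
    - [-0.18,-0.27,0,0,-1]
    - [-0.18,-0.27,0.2,0,-1]
    - [-0.18,-0.27,0.4,0,-1]
    - [-0.18,-0.27,0.6,0,-1]
    - [-0.18,-0.27,0.75,0,-1]
    - [-0.18,-0.27,0.85,0,-1]
    - [-0.18,-0.27,0.85,0,-1]
    - [-0.18,-0.27,0.85,0,-1]
    - [-0.18,-0.27,0.85,0,-1]

```text
clock: 21.42
position: [0.5115, -0.2219, 0.1987]
ee_rot: [0.302, 0.953, 0.0, 0.001]
ft_force: [-0.5, 0.4, -1.8]
grip_width: 0.133
grasp_force: 49.2
```

```bash
python3 -c "
from h import *
np.set_printoptions(precision=4,suppress=True)
go([.1085*LN+.547*LT+[0,0,.2232]],55)
T=camera('top');S=camera('side')
for n,p in(('top',T),('side',S)):
    P=mask_pts(p,np.ones((480,640),bool));C=np.c_[P@LN,P@LT,P[:,2]]
    L=C[(C[:,0]>-.03)&(C[:,0]<.03)&(abs(C[:,1]-.547)<.11)&(C[:,2]>.095)&(C[:,2]<.22)]
    F=C[(C[:,0]>.085)&(C[:,0]<.135)&(abs(C[:,1]-.547)<.09)&(C[:,2]>.09)&(C[:,2]<.206)]
    for k,X in(('light',L),('filter',F)):
        if len(X)>20:
            A=np.linalg.lstsq(np.c_[X[:,1]-.547,X[:,2]-.15,np.ones(len(X))],X[:,0],rcond=None)[0]
            print(n,k,len(X),np.percentile(X,1,axis=0),np.percentile(X,99,axis=0),'med',np.median(X,0),'plane',A)
cv2.imwrite('pics/i.png',np.hstack([S['img'][230:480,180:480],T['img'][150:400,300:600]])[:,:,::-1])"
```

```text
clock 21.43 tcp [ 0.5115 -0.2219  0.1987] yaw 54.89 grip 0.133 49.2 F [-0.5  0.4 -1.8] q [-0.19  0.21  0.6   1.7  -0.12  1.26  1.39] spin -0.004
[-0.006 -0.022  0.01 ]
top filter 529 [0.106  0.4724 0.1048] [0.1227 0.61   0.2049] med [0.1213 0.5058 0.1829] plane [ 0.032  -0.0707  0.1212]
side light 5364 [-0.0284  0.4593  0.0969] [0.006  0.6367 0.2115] med [-0.0119  0.5527  0.1689] plane [-0.0007  0.0863 -0.0125]
side filter 3096 [0.1    0.4743 0.1022] [0.117  0.612  0.2028] med [0.1031 0.5465 0.1616] plane [0.0039 0.0312 0.1036]
```

View pics/i.png

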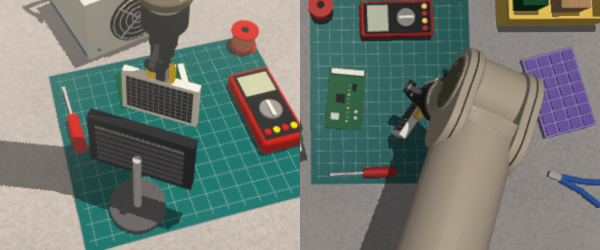

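The picture shows the filter upright in front of the panel, facing its lit side. It clears the board, driver and meter. A small centring nudge comes next.

Call:
carry_out:
  deltas:
    - [-0.01,-0.01,0.005,0,-1]
    - [-0.02,-0.02,0.01,0,-1]
    - [-0.02,-0.02,0.01,0,-1]
    - [-0.02,-0.02,0.01,0,-1]
    - [-0.02,-0.02,0.01,0,-1]
    - [-0.02,-0.02,0.01,0,-1]
    - [-0.02,-0.02,0.01,0,-1]

```text
clock: 22.4
position: [0.5117, -0.2259, 0.1963]
ee_rot: [0.302, 0.953, 0.0, 0.0]
ft_force: [0.1, 0.5, -1.8]
grip_width: 0.135
grasp_force: 49.2
```

```bash
python3 -c "
from h import *
np.set_printoptions(precision=4,suppress=True)
o=manip.get_obs();print(o['position'],o['joint_velocities'].round(3),o['grasp_force'])
p=camera('side')
P=mask_pts(p,np.ones((480,640),bool));C=np.c_[P@LN,P@LT,P[:,2]]
F=C[(C[:,0]>.08)&(C[:,0]<.135)&(abs(C[:,1]-.547)<.09)&(C[:,2]>.09)&(C[:,2]<.19)]
print(np.percentile(F,1,axis=0),np.percentile(F,99,axis=0),np.median(F,0))
U=np.c_[(P-O)@UX,(P-O)@UY,P[:,2]];i=p['img'].reshape(-1,3)[(p['depth']>0).ravel()].astype(int)
s=U[(i[:,2]>i[:,0]+15)&(abs(U[:,1])<.09)&(abs(U[:,0]-.05)<.05)&(U[:,2]>.18)&(U[:,2]<.32)]
print('flap tilt',np.polyfit(s[:,2],s[:,0],1),len(s))
r=outline_of('handle_grip',p)[0];h=mask_pts(p,r['region'])-O;print('handle',r['conf'],np.median(np.c_[h@UX,h[:,2]],0))
print(ticket.hand_in())"
```

```text
[ 0.5117 -0.2259  0.1963] [ 0.002 -0.    -0.     0.001  0.    -0.    -0.   ] 49.1833359003067
[0.0969 0.4768 0.0997] [0.108  0.6145 0.1894] [0.0998 0.548  0.1472]
flap tilt [0.0267 0.0319] 1261
handle 0.74 [-0.3775  0.1614]
the job is handed in; nothing more can be done
None
```

The job is handed in with the filter held still, upright and face-on to the lit panel, centred to within a few mm and about 10 cm away. The flap is upright and the handle was seen swung back after its release, but the last automatic handle check latched onto another object, so it did not reconfirm that.

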